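# Push a block home into a corner fence

## Task

Push the brown sanding block along the bench into the inner corner of the aluminium fence, so that one long side lies flat against the long rail and one end butts against the short stop, with no gap. Only push it, with the outside of the fingers: do not take it between the fingers, lift it or tip it. Leave the other things where they are, and finish with the hand clear.

Things in the scene. Friction and masses are not known exactly. Their poses are not given: they have to be found in the camera images.
- corner_fence: fixed aluminium corner fence: an L of two bars 30 mm high, 20 mm thick, with bolt heads on top (7 mm). Origin: the inner corner, on the bench; z up. Long rail: inner face x = 0, from the corner to y = -140 mm, so it runs to the right, on the far side from the robot. Short stop: inner face y = 0, from the corner to x = -75 mm, at the left. The block belongs in the quadrant x < 0, y < 0.
- sand_block: brown wooden sanding block, a plain cuboid 39 mm (its x) x 72 mm (its y) x 27 mm (z), about 50 g; loose, slides easily. Origin: centre of its underside; z up. In place, its centre lies 19.5 mm from the long rail's face and 36 mm from the short stop's face, its y along the long rail (either way round).
- block_d: small pale maple block, 62 x 30 x 22 mm, behind the fence; loose bystander, leave it alone. Origin: centre of its underside
- glue_bottle: standing white glue bottle with a pointed orange cap, 49 mm across, 156 mm tall; loose bystander, leave it alone. Origin: centre of its underside
- block_c: long pale maple strip, 155 x 24 x 18 mm, behind the long rail; loose bystander, leave it alone. Origin: centre of its underside
- varnish_jar: standing brown varnish jar with a black lid, 56 mm across, 82 mm tall; loose bystander, leave it alone. Origin: centre of its underside
There are look-alikes about, which are no part of the job. Leave any orange look-alike of the sand_block alone.

How it is judged:
By the outcome, as a careful person would: the job done as asked, in the order asked, and still so for the second after the job is handed in, with the robot touching nothing.
It also fails if it takes over 51 s, if anything falls off the work surface, if the arm or the gripper's body presses on something with over 40 N, if the wrist force passes 120 N, or if a joint passes its speed limit or range.

## Robot

A 6-joint arm with a two-finger parallel gripper is mounted at the origin on the work surface; the furniture and walls round the work are solid. World frame = base frame: x ahead of the robot, y to its left, z up, the work surface at z = 0. Lengths are in m, angles in rad, forces in N, time in s.
With the tool pointing down it reaches from about 0.275 to 0.75 m from the base axis. Payload 10.2 kg.
Tool frame: the origin (TCP) lies at the very end of the fingers, on their centre line; the grasp point (between the pads) lies 19 mm behind it (robot.tcp_to_grasp is the distance from the TCP to the grasp point, in m); z points along the fingers, y is the direction in which the jaws open and shut (so a half turn about z gives the same grasp; the last joint's range is limited). The gripper opens to 88 mm and grips with 3 to 60 N. Pads are 18 mm wide; open, the fingers measure 123 mm over their backs; the gripper's body (75 mm by 187 mm) begins 45 mm behind the grasp point.
Start: joints at [0.937, 0.313, 1.498, -0, 1.331, -0.223], TCP at [0.21, 0.481, 0.217] pointing down, gripper open.
Joint ranges: [-2.94, 2.94], [-0.97, 2.17], [0.19, 2.56], [-1.23, 4.37], [0.02, 3.11], [-2.88, 2.88]. Speed limits (rad/s): [2.39, 2.39, 3.01, 3.14, 3.14, 3.14].

## Interface

Orientations are given as a rotation vector (axis times angle).
In Python, from bench import state, vision, robot gives the robot as it stands.
- The arm moves only by the shell command python3 -m jog 'ROWS' [FORCE]. ROWS is a JSON object of lists of equal length, an entry for each row: "offset": the shift along the tool's x, y, z in mm, a list of three; "angular": the turn, a rotation vector about the tool's x, y, z in rad, a list of three; "claw": the opening in per cent of the stroke, from 0 (shut) to 100 (fully open). A call has exactly 10 rows; each row shifts and turns the commanded pose from where the row before left it, along the tool's axes as they then stand; what a row does not reach is not made up. A row lasts 1/12 s, in which the tool goes at most 41.7 mm and 7.16 degrees, less where a joint would pass 70% of its speed; a pose out of reach is approached as far as the arm can. A call with a gripper value outside its range is refused whole. The fingers move at their own pace and stop on an object; FORCE is the grip in N (left out, the last holds). Time passes only in rows, so rows that do not move let the fingers close, or fill a call up. It gives the time, the measured TCP pose, the force and the opening at its end, in the units of the state.
- state(): the state, without advancing time (a new reading comes with each control period).
- vision.read_camera(name): name is "scene" or "top"; returns (picture, depth): 400x640x3 uint8, red, green, blue; 400x640 float32, m along the optical axis (not along the pixel's ray), 0 where there is no reading.
- vision.camera_model(name): a dict with "fx", "fy", "cx", "cy" (pixels), "D" ([k1, k2, p1, p2, k3] as OpenCV has them; the pictures are not rectified), "eye" and "rotation" of the camera in the world. Camera axes: x right, y down, z forward; pixel columns grow to the right and rows downward; lengths in m; the calibration is good to about 2 mm. A picture is of the moment at which its call begins. camera_model takes no time and is no camera call.
- robot.finish_job(): hands the job in, once; it reports no verdict.
Trained networks look in the newest picture that a camera, given by its name, has taken for a name from the list of things; names that differ only in an ending like _2 or _b are one class to them, and where a whole thing is asked for, a point or a joint stands for the part that bears it (a point fixed in the world has none). Each returns a list of dicts, best first, with "p" (0 to 1); they miss things now and then, are a little off and sometimes report something else, mostly with a low value. They report only what shows in the picture. A call takes as long as a camera call. They do not tell look-alikes from the thing itself.
- vision.look_for(camera, name): "position" ([x, y, z] in m, in the coordinates of the camera as it stood for that picture, good to about 4 mm: the middle of the surface that is visible of it).
- vision.silhouettes(camera, name): "pixels" (400x640 bool, what is visible of it).
The state is a dict: "t": time; "qpos": joint angles; "qvel": joint speeds; "joint_efforts": joint torques, N m; "position": TCP position; "ee_rot": TCP orientation; "force": force on the tool from outside, world axes, zero at the start; "moment": the same for the moment, N m; "finger_gap": opening from 0.0 (shut) to 1.0 (fully open).
Only numpy, scipy, OpenCV 4.12 (cv2) and the standard library are available. Lean on these libraries where they do the work, as an engineer would, in place of code of your own. Each camera call takes 0.05 s, during which the arm holds its last target. There are 200 camera calls.

## Working session

There is one attempt and no reset: what is moved stays moved. The work goes in short steps, Python scripts to look and compute and a shell command to move; the robot and the scene stay as the last step left them, time stands still between calls to the robot, and variables do not carry over. Pictures are saved under pics/ and viewed, about 8 in all and at most 12, crops included, and the job is handed in when it is done.

```bash
ls; mkdir -p pics; python3 - <<'E'
from bench import state, vision, robot
import cv2,numpy as np
s=state();print(s)
for n in("top","scene"):
    p,d=vision.read_camera(n);np.savez(f"{n}0.npz",p=p,d=d)
    cv2.imwrite(f"pics/{n}0.png",p[...,::-1]);print(n,vision.camera_model(n))
E
```

```text
pics
{'t': 0.0, 'qpos': array([ 9.36613193e-01,  3.13427726e-01,  1.49843738e+00,  2.39479489e-06,
        1.33100538e+00, -2.23408103e-01]), 'qvel': array([-0.00020062, -0.00049761, -0.00025635,  0.00193718,  0.00026626,
        0.0008896 ]), 'joint_efforts': array([ 3.59163678e-03, -4.02241695e+01, -2.52261937e+01,  6.95358426e-02,
        3.53031128e-02, -9.64920150e-05]), 'position': array([0.20948895, 0.48109069, 0.21597238]), 'ee_rot': array([-6.40608952e-01, -3.07503984e+00,  1.82367735e-03]), 'force': array([0.69116834, 0.06863966, 0.44548191]), 'moment': array([-0.00086599, -0.02332034, -0.01904841]), 'finger_gap': 0.9996321452352477}
top {'fx': 507.7839371183006, 'fy': 507.7839371183006, 'cx': 317.69529651309557, 'cy': 207.7748773241658, 'D': array([-0.06414803,  0.        ,  0.        ,  0.        ,  0.        ]), 'eye': array([0.25742777, 0.26880465, 1.43261804]), 'rotation': array([-2.14781727,  2.17981627, -0.15358894])}
scene {'fx': 463.729666658087, 'fy': 463.729666658087, 'cx': 329.25715343614553, 'cy': 205.03618491117928, 'D': array([-0.12551309,  0.        ,  0.        ,  0.        ,  0.        ]), 'eye': array([-0.08946108,  1.23308638,  0.58980602]), 'rotation': array([-0.60169166,  2.37782161, -1.48281649])}
```

View pics/top0.png

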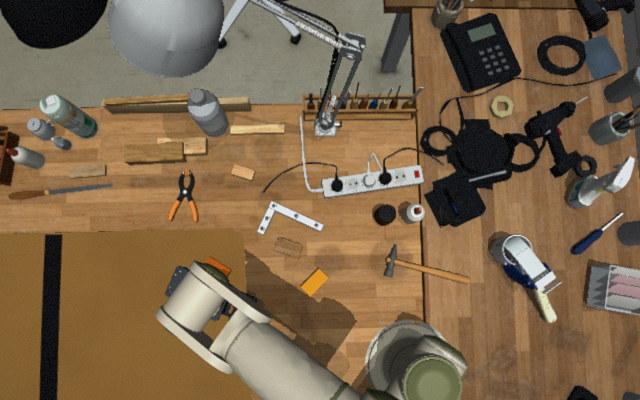

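View pics/scene0.png

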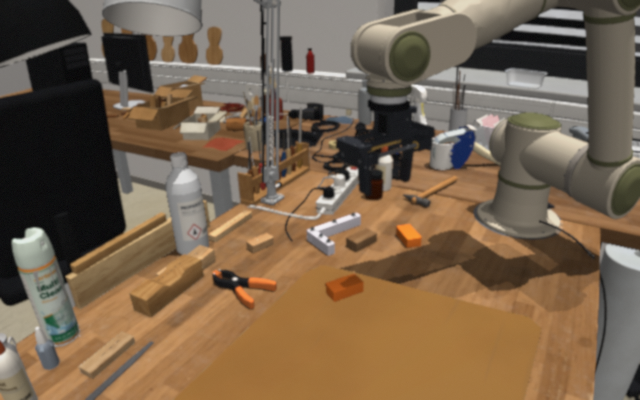

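The top view shows the L fence with its corner near (272,206). Candidates for the block are brown (289,247), orange (315,283) and orange, half hidden under the hand, (215,265). I choose the brown one at (289,247) and will check it in a crop.

```bash
cat > h.py <<'E'
from bench import state, vision, robot
import cv2,numpy as np
from scipy.spatial.transform import Rotation as R
def cam(n):
    m=vision.camera_model(n);K=np.array([[m['fx'],0,m['cx']],[0,m['fy'],m['cy']],[0,0,1]])
    return K,np.array(m['D']),np.array(m['eye']),R.from_rotvec(m['rotation']).as_matrix()
def onplane(n,uv,z):
    K,D,e,M=cam(n);q=cv2.undistortPoints(np.float64(uv).reshape(-1,1,2),K,D)[:,0]
    r=np.c_[q,np.ones(len(q))]@M.T
    return e+r*((z-e[2])/r[:,2])[:,None]
def proj(n,P):
    K,D,e,M=cam(n);return cv2.projectPoints((np.float64(P)-e)@M,np.zeros(3),np.zeros(3),K,D)[0][:,0]
def rect(n,mask,z):
    v,u=np.nonzero(mask);w=onplane(n,np.c_[u,v],z)[:,:2]*1000
    return cv2.minAreaRect(w.astype(np.float32)),w
E
python3 - <<'E'
from h import *
ims=[]
for n,(a,b,c,d) in (("top",(235,185,345,305)),("scene",(290,200,430,300))):
    p,_=vision.read_camera(n);np.save(n+'1.npy',p)
    c_=p[b:d,a:c,::-1];ims.append(cv2.resize(c_,(0,0),fx=480/c_.shape[0]*.8,fy=480/c_.shape[0]*.8,interpolation=cv2.INTER_CUBIC))
    for nm,z in(("sand_block",.027),("corner_fence",.03)):
        for o in vision.silhouettes(n,nm):
            m=o['pixels'].astype(bool)
            if o['p']<.3: continue
            v,u=np.nonzero(m);print(n,nm,round(o['p'],2),u.mean().round(),v.mean().round(),m.sum(),rect(n,m,z)[0])
            np.save(f"{n}_{nm}_{int(u.mean())}.npy",m)
cv2.imwrite("pics/c1.png",np.hstack(ims))
for u,v in((289,247),(415,213),(385,214),(242,172)): print(u,v,onplane("top",[u,v],.03).round(3))
E
```

```text
top sand_block 0.81 288.0 247.0 368 ((326.66607666015625, 329.19940185546875), (72.64154815673828, 39.237213134765625), 70.81731414794922)
top sand_block 0.67 219.0 265.0 181 ((279.576904296875, 519.7728881835938), (71.63060760498047, 20.906423568725586), 54.60895538330078)
top sand_block 0.56 314.0 282.0 368 ((231.35433959960938, 258.353271484375), (39.306114196777344, 72.19837951660156), 46.1205940246582)
top corner_fence 0.91 285.0 217.0 680 ((382.23785400390625, 323.5068359375), (161.2097625732422, 95.34529876708984), 65.12113189697266)
scene sand_block 0.92 361.0 239.0 466 ((317.2723388671875, 350.4378356933594), (102.9766845703125, 61.219764709472656), 74.50191497802734)
scene sand_block 0.66 408.0 236.0 434 ((222.9646453857422, 279.83123779296875), (53.92447280883789, 111.95941162109375), 38.98149490356445)
scene sand_block 0.66 344.0 287.0 773 ((263.7535400390625, 541.2684936523438), (89.8119125366211, 68.01913452148438), 57.8643798828125)
289 247 [[0.327 0.326 0.03 ]]
415 213 [[ 0.416 -0.027  0.03 ]]
385 214 [[0.414 0.057 0.03 ]]
242 172 [[0.539 0.456 0.03 ]]
```

View pics/c1.png

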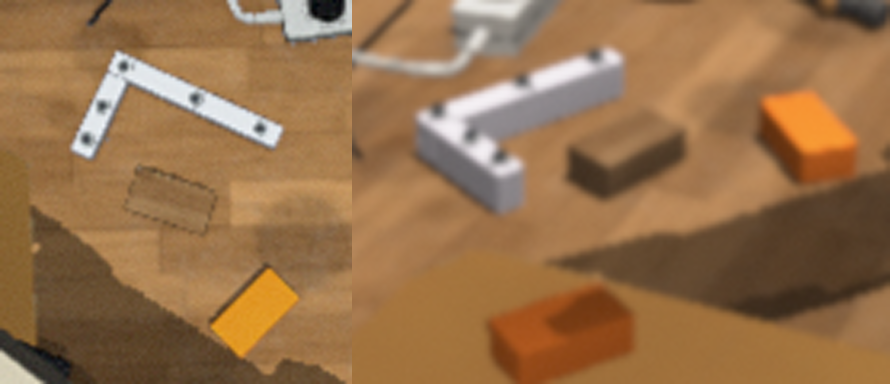

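The crop confirms the plain brown block: top-crop (170,200), scene-crop (625,150). The two saturated orange ones are look-alikes. In the fence frame it sits near (-80,-78) mm, yawed about +6°. The tool axes nearly match the fence already (tool x = -x_f, tool y = y_f).

```bash
cat >> h.py <<'E'
A=np.deg2rad(65.12);C=np.array([432.4,366.4]);Y=np.array([np.cos(A),np.sin(A)]);X=np.array([Y[1],-Y[0]])
def f(p): d=np.asarray(p)[:2]-C;return np.array([d@X,d@Y])
def tcp():
    s=state();M=R.from_rotvec(s['ee_rot']).as_matrix();F=s['force'][:2]
    print('t %.2f'%s['t'],'fence xy',f(s['position']*1000).round(1),'z',(s['position'][2]*1000).round(1),'yaw err deg',round(np.degrees(np.arctan2(M[1,1],M[0,1])-A),2),'tilt',M[:2,2].round(4),'F xf,yf',(F@X).round(2),(F@Y).round(2),'gap',round(s['finger_gap'],3))
if __name__=="__main__": tcp()
E
python3 h.py
python3 -m jog '{"offset":[[0,0,0],[-14,-9.8,8],[-14,-9.8,12],[-14,-9.8,12],[-14,-9.8,12],[-14,-9.8,12],[-14,-9.8,12],[-14,-9.8,12],[-14,-9.8,12],[-13.5,-9.6,12]],"angular":[[0,0,0.022],[0,0,0],[0,0,0],[0,0,0],[0,0,0],[0,0,0],[0,0,0],[0,0,0],[0,0,0],[0,0,0]],"claw":[30,30,30,30,30,30,30,30,30,30]}' 20; python3 h.py
```

```text
t 0.40 fence xy [-250.4   10.5] z 216.4 yaw err deg 1.34 tilt [-0.0001 -0.0002] F xf,yf 1.39 0.31 gap 0.999
t: 1.23
position: [0.2871, 0.3481, 0.1121]
ee_rot: [0.676, 3.068, 0.0]
force: [0.2, -0.1, -0.6]
finger_gap: 0.304
t 1.23 fence xy [-124.1  -77.8] z 112.1 yaw err deg 0.02 tilt [0.0004 0.0002] F xf,yf 0.23 0.04 gap 0.304
```

```bash
python3 -m jog '{"offset":[[0,0,15],[0,0,15],[0,0,15],[0,0,15],[0,0,15],[0,0,12],[0,0,8],[0,0,6],[0,0,0],[0,0,0]],"angular":[[0,0,0],[0,0,0],[0,0,0],[0,0,0],[0,0,0],[0,0,0],[0,0,0],[0,0,0],[0,0,0],[0,0,0]],"claw":[30,30,30,30,30,30,30,30,30,30]}'; python3 h.py
python3 -m jog '{"offset":[[-2,0,0],[-3,0,0],[-3,0,0],[-3,0,0],[-3,0,0],[-3,0,0],[-3,0,0],[-3,0,0],[-3,0,0],[-2,0,0]],"angular":[[0,0,0],[0,0,0],[0,0,0],[0,0,0],[0,0,0],[0,0,0],[0,0,0],[0,0,0],[0,0,0],[0,0,0]],"claw":[30,30,30,30,30,30,30,30,30,30]}'; python3 h.py
python3 -m jog '{"offset":[[-3,0,0],[-4,0,0],[-4,0,0],[-4,0,0],[-4,0,0],[-4,0,0],[-4,0,0],[-4,0,0],[-3,0,0],[-2,0,0]],"angular":[[0,0,0],[0,0,0],[0,0,0],[0,0,0],[0,0,0],[0,0,0],[0,0,0],[0,0,0],[0,0,0],[0,0,0]],"claw":[30,30,30,30,30,30,30,30,30,30]}'; python3 h.py
python3 - <<'E'
from h import *
p,_=vision.read_camera("scene");a=p[200:300,290:430,::-1]
q,_=vision.read_camera("top");b=q[190:290,240:380,::-1]
cv2.imwrite("pics/c2.png",np.hstack([cv2.resize(i,(400*7//5//2*1,200*1),interpolation=cv2.INTER_CUBIC) if 0 else cv2.resize(i,(395,282),interpolation=cv2.INTER_CUBIC) for i in(a,b)]))
E
```

```text
t: 2.07
position: [0.2868, 0.3489, 0.0118]
ee_rot: [0.675, 3.068, 0.0]
force: [-0.6, 0.3, -0.1]
finger_gap: 0.302
t 2.07 fence xy [-124.7  -77.1] z 11.8 yaw err deg 0.07 tilt [0.0002 0.0001] F xf,yf -0.7 0.03 gap 0.302
t: 2.9
position: [0.3125, 0.3369, 0.0115]
ee_rot: [0.675, 3.068, 0.0]
force: [-0.2, 1.1, 0.5]
finger_gap: 0.3
t 2.90 fence xy [-96.4 -77.2] z 11.5 yaw err deg 0.08 tilt [0.0001 0.    ] F xf,yf -0.62 0.98 gap 0.3
t: 3.73
position: [0.3452, 0.3218, 0.0115]
ee_rot: [0.675, 3.068, 0.0]
force: [0.1, 0.0, 0.5]
finger_gap: 0.302
t 3.73 fence xy [-60.4 -77.2] z 11.5 yaw err deg 0.07 tilt [0.0001 0.    ] F xf,yf 0.06 0.07 gap 0.302
```

View pics/c2.png

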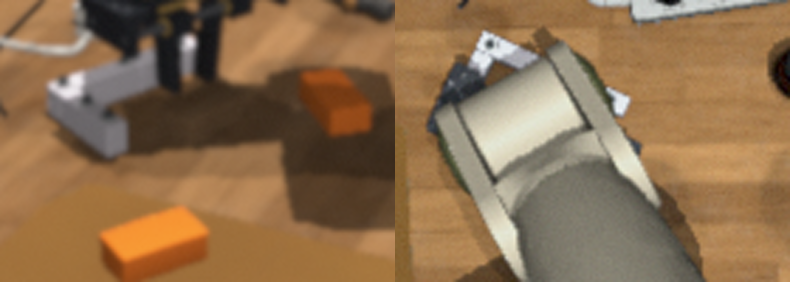

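The scene crop shows the fingers at (190,60) with the block in shadow between them and the rail, and the orange blocks untouched. I continue slowly to the rail.

```bash
python3 -m jog '{"offset":[[-2,0,0],[-2,0,0],[-2,0,0],[-1.5,0,0],[-1,0,0],[-1,0,0],[-1,0,0],[-1,0,0],[-0.5,0,0],[0,0,0]],"angular":[[0,0,0],[0,0,0],[0,0,0],[0,0,0],[0,0,0],[0,0,0],[0,0,0],[0,0,0],[0,0,0],[0,0,0]],"claw":[30,30,30,30,30,30,30,30,30,30]}'; python3 h.py
```

```text
t: 4.67
position: [0.3558, 0.3169, 0.0115]
ee_rot: [-0.675, -3.068, -0.0]
force: [0.1, 0.6, -0.5]
finger_gap: 0.298
t 4.67 fence xy [-48.7 -77.2] z 11.5 yaw err deg 0.08 tilt [0. 0.] F xf,yf -0.15 0.6 gap 0.298
```

```bash
python3 -m jog '{"offset":[[-0.5,0,0],[-0.5,0,0],[-0.5,0,0],[-0.5,0,0],[-0.5,0,0],[-0.3,0,0],[-0.2,0,0],[0,0,0],[0,0,0],[0,0,0]],"angular":[[0,0,0],[0,0,0],[0,0,0],[0,0,0],[0,0,0],[0,0,0],[0,0,0],[0,0,0],[0,0,0],[0,0,0]],"claw":[30,30,30,30,30,30,30,30,30,30]}'; python3 h.py
```

```text
t: 5.5
position: [0.3584, 0.3157, 0.0115]
ee_rot: [-0.675, -3.068, -0.0]
force: [-1.0, -0.1, -0.3]
finger_gap: 0.303
t 5.50 fence xy [-45.8 -77.2] z 11.5 yaw err deg 0.08 tilt [-0.  0.] F xf,yf -0.92 -0.5 gap 0.303
```

```bash
python3 -m jog '{"offset":[[-0.5,0,0],[-0.5,0,0],[-0.5,0,0],[-0.5,0,0],[-0.5,0,0],[-0.3,0,0],[-0.2,0,0],[0,0,0],[0,0,0],[0,0,0]],"angular":[[0,0,0],[0,0,0],[0,0,0],[0,0,0],[0,0,0],[0,0,0],[0,0,0],[0,0,0],[0,0,0],[0,0,0]],"claw":[30,30,30,30,30,30,30,30,30,30]}'; python3 h.py
python3 - <<'E'
from h import *
p,_=vision.read_camera("scene");a=cv2.resize(p[190:270,290:390,::-1],(800,600)[:1]+(600,),interpolation=cv2.INTER_CUBIC)
cv2.imwrite("pics/c3.png",cv2.convertScaleAbs(a,alpha=1.6))
E
```

```text
t: 6.33
position: [0.3611, 0.3144, 0.0115]
ee_rot: [-0.674, -3.068, 0.0]
force: [0.0, 0.6, 0.1]
finger_gap: 0.3
t 6.33 fence xy [-42.8 -77.2] z 11.5 yaw err deg 0.08 tilt [-0.0001 -0.    ] F xf,yf -0.24 0.54 gap 0.3
```

View pics/c3.png

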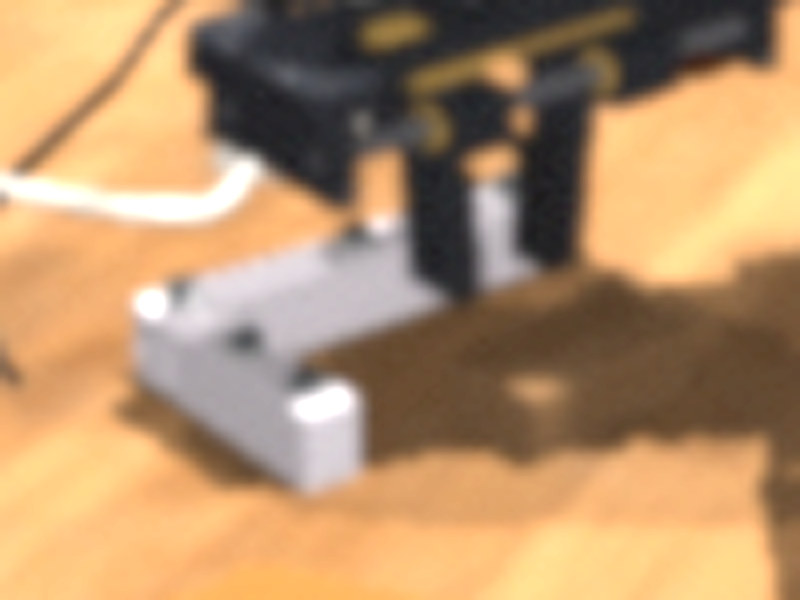

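The picture disagrees with my assumption: between the fingers (460,290),(555,260) and the rail there's no block. Something dark brown lies around (520,360), near where the block started. Checking by measurement.

```bash
python3 - <<'E'
from h import *
p,d=vision.read_camera("scene")
for o in vision.silhouettes("scene","sand_block")+vision.look_for("scene","sand_block"):
    if 'pixels' in o:
        v,u=np.nonzero(o['pixels']);print(round(o['p'],2),u.mean().round(),v.mean().round(),len(u))
    else:
        K,D,e,M=cam("scene");w=M@np.array(o['position'])+e;print(round(o['p'],2),(w*1000).round(),f(w*1000).round())
def w(xy,z): return np.r_[(C+xy[0]*X+xy[1]*Y)/1000,z]
t=state()['position']
P=[t,w((0,0),.03),w((0,-140),.03),w((-75,0),.03),w((-80,-78),.027),w((-62,-78),.027),w((-19.5,-78),.027)]
q=proj("scene",P);print(q.round(1))
# depth of scene to world on grid in area
K,D,e,M=cam("scene");v,u=np.mgrid[190:270:1,300:400:1];n=cv2.undistortPoints(np.c_[u.ravel(),v.ravel()].astype(float),K,D)[:,0]
z=d[190:270,300:400].ravel();W=(np.c_[n,np.ones(len(n))]*z[:,None])@M.T+e
g=np.array([f(a*1000) for a in W]);k=(z>0)&(W[:,2]>.02)&(W[:,2]<.033)&(g[:,0]<-3)&(g[:,1]<-5)&(g[:,0]>-130)
print(k.sum(),g[k].min(0),g[k].max(0),np.median(W[k,2]));
H,_,_=np.histogram2d(g[k,0],g[k,1],bins=[np.arange(-130,1,10),np.arange(-130,1,10)]);print(H.astype(int))
E
```

```text
0.68 362.0 239.0 436
0.64 408.0 235.0 390
0.58 344.0 286.0 764
0.78 [217. 276.  27.] [-158. -173.]
0.68 [264. 536.  29.] [-225.   83.]
0.58 [322. 340.  22.] [-89. -70.]
[[351.3 233.8]
 [316.4 229.9]
 [359.8 214.3]
 [334.5 242.1]
 [361.1 234.1]
 [356.5 231.3]
 [345.9 224.9]]
290 [-115.10005879 -182.32769608] [ -3.06514065 -22.83226738] 0.02496313595588112
[[ 0  0  0  0  0  0  0  0  0  0  0  0  0]
 [ 0  0  0  0  0  0  0  0  0  0  0  0  0]
 [ 0  0  0  0  1  1  5  7  5  0  0  0  0]
 [ 0  4 13 11 14 14 11 11 12  0  0  0  0]
 [ 0  3  6  8  4  5  8  6  6  0  0  0  0]
 [ 0  1  9  6 10  7  8  9 11  0  0  0  0]
 [ 0  2  6  6  7  7  6  4  6  0  0  0  0]
 [ 0  0  2  2  0  0  1  0  0  0  0  0  0]
 [ 0  0  0  2  0  0  0  0  0  0  0  0  0]
 [ 0  0  0  1  0  0  0  0  0  0  0  0  0]
 [ 0  0  0  0  0  0  0  0  0  0  0  0  0]
 [ 0  0  0  0  0  0  0  0  0  0  0  0  0]
 [ 0  1  2  0  0  1  1  2  0  0  1  0  0]]
```

The block hasn't moved: it's still at (-80,-78), so the fingers passed over it. I need the true height of the fingertips from the depth image.

```bash
python3 - <<'E'
from h import *
p,d=vision.read_camera("scene")
K,D,e,M=cam("scene");v,u=np.mgrid[150:270,300:400];n=cv2.undistortPoints(np.c_[u.ravel(),v.ravel()].astype(float),K,D)[:,0]
z=d[150:270,300:400].ravel();W=((np.c_[n,np.ones(len(n))]*z[:,None])@M.T+e)*1000
g=np.array([f(a) for a in W]);c=p[150:270,300:400].reshape(-1,3).astype(int)
k=(z>0)&(c.max(1)<45)&(g[:,0]>-75)&(g[:,0]<-15)&(g[:,1]>-125)&(g[:,1]<-30)&(W[:,2]<100)
print(k.sum())
for lo in range(0,100,6):
    j=k&(W[:,2]>=lo)&(W[:,2]<lo+6)
    if j.sum(): print(lo,j.sum(),g[j].min(0).round(),g[j].max(0).round(),np.median(g[j],0).round())
for uu in(347,358):
    for vv in range(200,246,3):
        i=(vv-150)*100+uu-300;print(uu,vv,c[i],g[i].round(),W[i,2].round())
s=state();print(s['qpos'],s['position'],s['ee_rot'])
E
```

```text
249
36 15 [-56. -97.] [-40. -52.] [-52. -90.]
42 30 [-56. -97.] [-38. -48.] [-51. -74.]
48 29 [-55. -99.] [-38. -47.] [-51. -60.]
54 30 [ -56. -100.] [-38. -48.] [-49. -91.]
60 27 [ -56. -102.] [-37. -46.] [-51. -90.]
66 25 [-58. -99.] [-39. -46.] [-53. -51.]
72 39 [ -56. -100.] [-36. -44.] [-50. -90.]
78 23 [ -55. -102.] [-38. -45.] [-49. -55.]
84 17 [ -56. -102.] [-38. -46.] [-52. -98.]
90 11 [ -59. -100.] [-46. -35.] [-55. -97.]
96 3 [-60. -96.] [-56. -34.] [-56. -37.]
347 200 [76 61 35] [-61. -49.] 121.0
347 203 [24 27 28] [-70. -41.] 119.0
347 206 [26 26 27] [-78. -35.] 116.0
347 209 [31 30 30] [-79. -34.] 109.0
347 212 [55 43 35] [-53. -54.] 85.0
347 215 [29 29 31] [-56. -53.] 78.0
347 218 [29 30 31] [-58. -51.] 71.0
347 221 [28 26 30] [-52. -55.] 59.0
347 224 [28 28 31] [-53. -55.] 51.0
347 227 [26 26 28] [-53. -55.] 43.0
347 230 [46 37 31] [-52. -56.] 34.0
347 233 [64 46 30] [-15. -85.] -1.0
347 236 [64 47 32] [-29. -74.] -0.0
347 239 [63 46 32] [-71. -41.] 22.0
347 242 [65 49 33] [-70. -42.] 13.0
347 245 [64 49 34] [-69. -43.] 4.0
358 200 [43 44 46] [-44. -96.] 101.0
358 203 [39 39 41] [-70. -75.] 109.0
358 206 [23 22 25] [ -38. -101.] 81.0
358 209 [23 22 24] [-45. -96.] 77.0
358 212 [21 19 21] [-52. -90.] 73.0
358 215 [22 20 21] [-47. -94.] 62.0
358 218 [21 20 21] [-49. -93.] 54.0
358 221 [22 21 22] [-52. -91.] 48.0
358 224 [27 26 25] [-52. -90.] 39.0
358 227 [83 62 43] [  -7. -128.] -1.0
358 230 [81 60 41] [ -21. -117.] -0.0
358 233 [56 41 27] [-68. -78.] 25.0
358 236 [58 42 28] [-81. -67.] 26.0
358 239 [76 58 40] [-91. -59.] 25.0
358 242 [119  90  62] [-103.  -49.] 26.0
358 245 [86 65 45] [-103.  -49.] 17.0
[ 4.71048935e-01  4.93683290e-01  1.85279842e+00 -3.38597626e-05
  7.95113138e-01 -6.66981088e-01] [0.3611056  0.31441268 0.01154303] [ 6.74456024e-01  3.06832654e+00 -3.15346432e-05]
```

The depth shows the fingertips at z≈34 mm while the TCP reading says 11.5, so the reading is about 22 mm low and the fingers cleared the block. I trust the camera here: go back, then descend stepwise, checking depth and force.

```bash
cat > tip.py <<'E'
from h import *
tcp();print('tcp_to_grasp',robot.tcp_to_grasp)
p,d=vision.read_camera("scene")
K,D,e,M=cam("scene");v,u=np.mgrid[140:300,300:440];n=cv2.undistortPoints(np.c_[u.ravel(),v.ravel()].astype(float),K,D)[:,0]
z=d[140:300,300:440].ravel();W=((np.c_[n,np.ones(len(n))]*z[:,None])@M.T+e)*1000
g=np.array([f(a) for a in W]);c=p[140:300,300:440].reshape(-1,3).astype(int);t=f(state()['position']*1000)
k=(z>0)&(c.max(1)<45)&(np.ptp(c,axis=1)<12)&(abs(g-t).max(1)<50)&(abs(g-t)[:,0]<25)
j=k&(W[:,2]<90);print('finger pixels',j.sum(),'lowest z',np.sort(W[j,2])[:6].round(1),'x',np.percentile(g[j,0],[3,97]).round(1),'y',np.percentile(g[j,1],[3,97]).round(1))
E
python3 -m jog '{"offset":[[0,0,-10],[5,0,0],[10,0,0],[10,0,0],[10,0,0],[12,0,0],[12,0,0],[12,0,0],[9,0,0],[5,0,0]],"angular":[[0,0,0],[0,0,0],[0,0,0],[0,0,0],[0,0,0],[0,0,0],[0,0,0],[0,0,0],[0,0,0],[0,0,0]],"claw":[30,30,30,30,30,30,30,30,30,30]}'
python3 -m jog '{"offset":[[0,0,4],[0,0,4],[0,0,4],[0,0,3],[0,0,3],[0,0,3],[0,0,2],[0,0,2],[0,0,0],[0,0,0]],"angular":[[0,0,0],[0,0,0],[0,0,0],[0,0,0],[0,0,0],[0,0,0],[0,0,0],[0,0,0],[0,0,0],[0,0,0]],"claw":[30,30,30,30,30,30,30,30,30,30]}'; python3 tip.py
```

```text
t: 7.42
position: [0.2826, 0.3506, 0.0215]
ee_rot: [-0.673, -3.068, 0.0]
force: [0.0, -0.1, 0.2]
finger_gap: 0.297
t: 8.25
position: [0.284, 0.35, -0.0035]
ee_rot: [-0.675, -3.068, 0.0]
force: [-0.2, 0.1, -0.4]
finger_gap: 0.301
t 8.25 fence xy [-127.8  -77.3] z -3.5 yaw err deg 0.08 tilt [-0.0001 -0.0001] F xf,yf -0.22 0.03 gap 0.301
tcp_to_grasp 0.0187
finger pixels 319 lowest z [-1.  20.7 20.7 20.8 20.9 21.3] x [-139.9 -121.2] y [-100.8  -36.6]
```

```bash
python3 -m jog '{"offset":[[0,0,2],[0,0,2],[0,0,2],[0,0,2],[0,0,1],[0,0,1],[0,0,1],[0,0,0],[0,0,0],[0,0,0]],"angular":[[0,0,0],[0,0,0],[0,0,0],[0,0,0],[0,0,0],[0,0,0],[0,0,0],[0,0,0],[0,0,0],[0,0,0]],"claw":[30,30,30,30,30,30,30,30,30,30]}'; python3 tip.py
```

```text
t: 9.13
position: [0.284, 0.3501, -0.0144]
ee_rot: [0.675, 3.068, 0.0]
force: [-1.1, -0.0, 0.9]
finger_gap: 0.299
t 9.13 fence xy [-127.8  -77.2] z -14.4 yaw err deg 0.08 tilt [0.0001 0.0001] F xf,yf -1.02 -0.52 gap 0.299
tcp_to_grasp 0.0187
finger pixels 358 lowest z [ 7.9  9.1  9.5  9.5  9.6 11.2] x [-140.1 -120.9] y [-101.6  -34.7]
```

```bash
python3 -m jog '{"offset":[[-2,-3,0],[-3,0,0],[-3,0,0],[-3,0,0],[-3,0,0],[-3,0,0],[-3,0,0],[-3,0,0],[-3,0,0],[-2,0,0]],"angular":[[0,0,0],[0,0,0],[0,0,0],[0,0,0],[0,0,0],[0,0,0],[0,0,0],[0,0,0],[0,0,0],[0,0,0]],"claw":[30,30,30,30,30,30,30,30,30,30]}'; python3 h.py
python3 -m jog '{"offset":[[-3,0,0],[-4,0,0],[-4,0,0],[-4,0,0],[-4,0,0],[-4,0,0],[-4,0,0],[-4,0,0],[-3,0,0],[-2,0,0]],"angular":[[0,0,0],[0,0,0],[0,0,0],[0,0,0],[0,0,0],[0,0,0],[0,0,0],[0,0,0],[0,0,0],[0,0,0]],"claw":[30,30,30,30,30,30,30,30,30,30]}'; python3 tip.py
python3 - <<'E'
from h import *
p,_=vision.read_camera("scene");a=cv2.resize(p[190:270,290:390,::-1],(700,560),interpolation=cv2.INTER_CUBIC)
cv2.imwrite("pics/c4.png",cv2.convertScaleAbs(a,alpha=1.6))
E
```

```text
t: 10.02
position: [0.3084, 0.3354, -0.0145]
ee_rot: [-0.675, -3.068, 0.0]
force: [0.2, 0.8, 1.1]
finger_gap: 0.298
t 10.02 fence xy [-99.4 -80.2] z -14.5 yaw err deg 0.07 tilt [-0.0001 -0.    ] F xf,yf -0.12 0.79 gap 0.298
t: 10.85
position: [0.3412, 0.3203, -0.0145]
ee_rot: [0.675, 3.068, 0.0]
force: [-0.3, -0.0, 0.5]
finger_gap: 0.297
t 10.85 fence xy [-63.4 -80.2] z -14.5 yaw err deg 0.07 tilt [0. 0.] F xf,yf -0.3 -0.16 gap 0.297
tcp_to_grasp 0.0187
finger pixels 315 lowest z [ 9.2  9.8  9.9 10.  11.3 11.4] x [-77.4 -57. ] y [-103.8  -36.9]
```

View pics/c4.png

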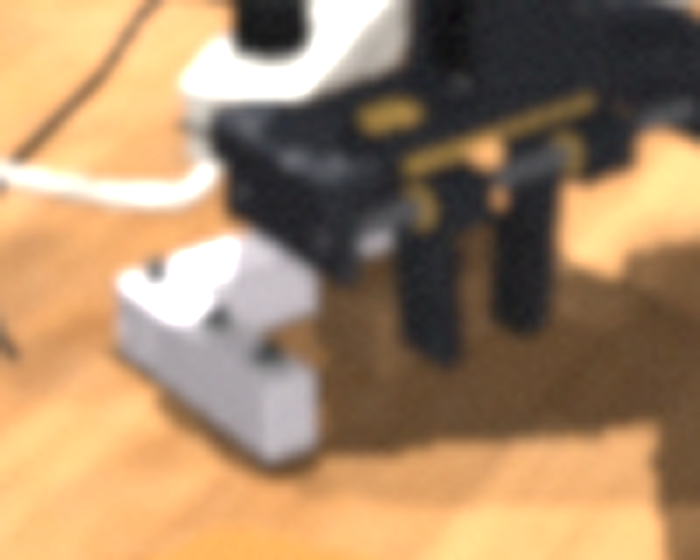

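Now the block shows ahead of the fingers at (370,320), being pushed. Continuing to the rail.

```bash
python3 -m jog '{"offset":[[-2,0,0],[-2,0,0],[-2,0,0],[-2,0,0],[-2,0,0],[-1.5,0,0],[-1,0,0],[-1,0,0],[-0.5,0,0],[0,0,0]],"angular":[[0,0,0],[0,0,0],[0,0,0],[0,0,0],[0,0,0],[0,0,0],[0,0,0],[0,0,0],[0,0,0],[0,0,0]],"claw":[30,30,30,30,30,30,30,30,30,30]}'; python3 h.py
python3 -m jog '{"offset":[[-0.5,0,0],[-0.5,0,0],[-0.5,0,0],[-0.5,0,0],[0,0,0],[0,0,0],[0,0,0],[0,0,0],[0,0,0],[0,0,0]],"angular":[[0,0,0],[0,0,0],[0,0,0],[0,0,0],[0,0,0],[0,0,0],[0,0,0],[0,0,0],[0,0,0],[0,0,0]],"claw":[30,30,30,30,30,30,30,30,30,30]}'; python3 h.py
```

```text
t: 11.78
position: [0.3529, 0.3149, -0.0145]
ee_rot: [-0.675, -3.067, -0.0]
force: [-3.7, 5.0, 1.5]
finger_gap: 0.305
t 11.78 fence xy [-50.4 -80.2] z -14.5 yaw err deg 0.05 tilt [-0.0012  0.0004] F xf,yf -5.43 3.01 gap 0.305
t: 12.62
position: [0.3531, 0.3149, -0.0145]
ee_rot: [-0.675, -3.064, -0.001]
force: [-12.9, 12.4, 6.4]
finger_gap: 0.301
t 12.62 fence xy [-50.3 -80.1] z -14.5 yaw err deg 0.03 tilt [-0.004   0.0013] F xf,yf -16.91 5.86 gap 0.301
```

```bash
python3 -m jog '{"offset":[[4,0,0],[8,0,0],[0,0,-14],[0,0,-18],[0,0,-18],[0,-14,0],[-10,-14,0],[-11,-14,0],[-11,-14,0],[-10,-12,0]],"angular":[[0,0,0],[0,0,0],[0,0,0],[0,0,0],[0,0,0],[0,0,0],[0,0,0],[0,0,0],[0,0,0],[0,0,0]],"claw":[30,30,30,30,30,0,0,0,0,0]}'; python3 h.py
python3 - <<'E'
from h import *
p,d=vision.read_camera("scene");a=cv2.resize(p[190:270,290:390,::-1],(700,560),interpolation=cv2.INTER_CUBIC)
cv2.imwrite("pics/c5.png",cv2.convertScaleAbs(a,alpha=1.6))
K,D,e,M=cam("scene");n=cv2.undistortPoints(np.stack(np.meshgrid(np.arange(640.),np.arange(400.)),-1).reshape(-1,1,2),K,D)[:,0]
W=((np.c_[n,np.ones(len(n))]*d.reshape(-1,1))@M.T+e)*1000
for o in vision.silhouettes("scene","sand_block"):
    m=o['pixels'].ravel();q=W[m];q=np.array([np.r_[f(w),w[2]] for w in q if 23<w[2]<32]).reshape(-1,3)
    if len(q)>20: print(round(o['p'],2),len(q),np.percentile(q,[2,50,98],axis=0).round(1).tolist(),cv2.minAreaRect(q[:,:2].astype(np.float32)))
E
```

```text
t: 13.45
position: [0.3539, 0.2386, 0.0356]
ee_rot: [0.674, 3.068, -0.0]
force: [0.7, 0.9, 0.6]
finger_gap: 0.007
t 13.45 fence xy [ -17.5 -148.9] z 35.6 yaw err deg 0.1 tilt [ 0.0003 -0.0002] F xf,yf 0.23 1.14 gap 0.007
0.81 446 [[-236.3, 44.5, 23.6], [-216.8, 80.7, 27.9], [-194.0, 115.2, 30.0]] ((-214.5546875, 79.48016357421875), (73.83821868896484, 42.810184478759766), 83.64471435546875)
0.74 228 [[-173.8, -205.1, 23.9], [-142.7, -180.7, 26.5], [-104.5, -154.8, 28.5]] ((-137.375244140625, -182.71261596679688), (39.58982467651367, 76.53681945800781), 66.42472839355469)
0.59 192 [[-42.8, -111.7, 23.1], [-23.2, -77.1, 24.3], [-3.5, -44.8, 26.4]] ((-22.9266357421875, -78.40264892578125), (69.78055572509766, 43.01675796508789), 86.83786010742188)
```

View pics/c5.png

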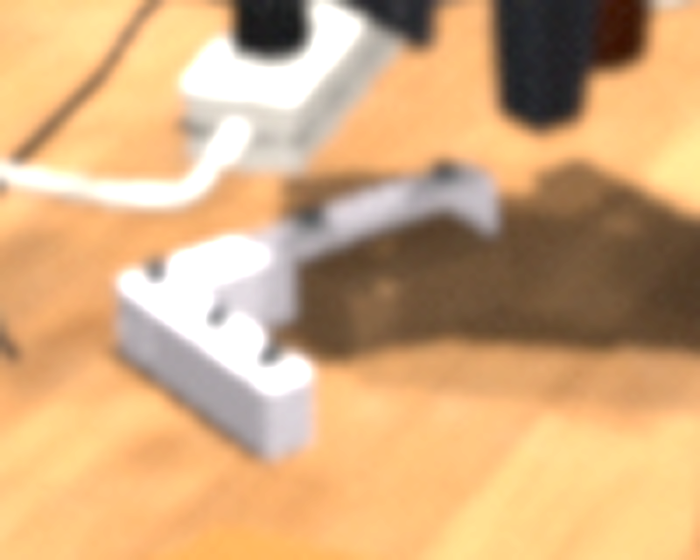

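The block lies along the rail (260–480, 250) with about 42 mm left to the stop; the hand is clear. Next the end push with the shut fingers' back.

```bash
python3 -m jog '{"offset":[[3.5,0,6],[0,0,8],[0,0,8],[0,0,8],[0,0,8],[0,0,6],[0,0,4],[0,0,2],[0,0,0],[0,0,0]],"angular":[[0,0,0],[0,0,0],[0,0,0],[0,0,0],[0,0,0],[0,0,0],[0,0,0],[0,0,0],[0,0,0],[0,0,0]],"claw":[0,0,0,0,0,0,0,0,0,0]}'; python3 tip.py
python3 -m jog '{"offset":[[0,2,0],[0,3,0],[0,3,0],[0,3,0],[0,3,0],[0,3,0],[0,3,0],[0,3,0],[0,3,0],[0,2,0]],"angular":[[0,0,0],[0,0,0],[0,0,0],[0,0,0],[0,0,0],[0,0,0],[0,0,0],[0,0,0],[0,0,0],[0,0,0]],"claw":[0,0,0,0,0,0,0,0,0,0]}'; python3 h.py
python3 -m jog '{"offset":[[0,2,0],[0,3,0],[0,3,0],[0,3,0],[0,2,0],[0,2,0],[0,2,0],[0,1,0],[0,1,0],[0,0,0]],"angular":[[0,0,0],[0,0,0],[0,0,0],[0,0,0],[0,0,0],[0,0,0],[0,0,0],[0,0,0],[0,0,0],[0,0,0]],"claw":[0,0,0,0,0,0,0,0,0,0]}'; python3 tip.py
```

```text
t: 14.38
position: [0.351, 0.241, -0.0144]
ee_rot: [0.675, 3.068, 0.0]
force: [0.3, -0.8, -0.5]
finger_gap: 0.002
t 14.38 fence xy [ -21.1 -148. ] z -14.4 yaw err deg 0.08 tilt [0.0002 0.0001] F xf,yf 0.58 -0.61 gap 0.002
tcp_to_grasp 0.0187
finger pixels 223 lowest z [ 9.  10.6 11.3 11.5 11.6 12. ] x [-35.2 -16.7] y [-157.7 -116.9]
t: 15.27
position: [0.3628, 0.2667, -0.0145]
ee_rot: [0.674, 3.068, 0.0]
force: [1.0, -0.8, 0.1]
finger_gap: 0.004
t 15.27 fence xy [ -21.2 -119.8] z -14.5 yaw err deg 0.09 tilt [0.0001 0.    ] F xf,yf 1.26 -0.27 gap 0.004
t: 16.1
position: [0.3707, 0.2837, -0.0145]
ee_rot: [0.675, 3.068, 0.0]
force: [0.5, -0.6, -0.5]
finger_gap: 0.007
t 16.10 fence xy [ -21.2 -101. ] z -14.5 yaw err deg 0.08 tilt [0.0001 0.0001] F xf,yf 0.68 -0.35 gap 0.007
tcp_to_grasp 0.0187
finger pixels 200 lowest z [ 9.3 11.4 12.1 12.2 13.5 13.8] x [-35.7 -15.8] y [-110.9  -68.5]
```

```bash
python3 -m jog '{"offset":[[0,1,0],[0,1,0],[0,1,0],[0,1,0],[0,0.5,0],[0,0.5,0],[0,0.5,0],[0,0.5,0],[0,0,0],[0,0,0]],"angular":[[0,0,0],[0,0,0],[0,0,0],[0,0,0],[0,0,0],[0,0,0],[0,0,0],[0,0,0],[0,0,0],[0,0,0]],"claw":[0,0,0,0,0,0,0,0,0,0]}'; python3 h.py
```

```text
t: 16.98
position: [0.3732, 0.2891, -0.0145]
ee_rot: [0.674, 3.068, 0.0]
force: [0.0, 0.6, -0.4]
finger_gap: 0.004
t 16.98 fence xy [-21.2 -95.1] z -14.5 yaw err deg 0.08 tilt [0.0001 0.0001] F xf,yf -0.23 0.6 gap 0.004
```

```bash
python3 -m jog '{"offset":[[0,0.7,0],[0,0.7,0],[0,0.7,0],[0,0.7,0],[0,0.4,0],[0,0.3,0],[0,0,0],[0,0,0],[0,0,0],[0,0,0]],"angular":[[0,0,0],[0,0,0],[0,0,0],[0,0,0],[0,0,0],[0,0,0],[0,0,0],[0,0,0],[0,0,0],[0,0,0]],"claw":[0,0,0,0,0,0,0,0,0,0]}'; python3 h.py
```

```text
t: 17.82
position: [0.3746, 0.2923, -0.0145]
ee_rot: [0.675, 3.068, 0.0]
force: [0.2, 0.2, -0.7]
finger_gap: 0.006
t 17.82 fence xy [-21.3 -91.6] z -14.5 yaw err deg 0.08 tilt [0.     0.0001] F xf,yf 0.08 0.29 gap 0.006
```

```bash
python3 -m jog '{"offset":[[0,0.5,0],[0,0.5,0],[0,0.5,0],[0,0.5,0],[0,0.5,0],[0,0.5,0],[0,0,0],[0,0,0],[0,0,0],[0,0,0]],"angular":[[0,0,0],[0,0,0],[0,0,0],[0,0,0],[0,0,0],[0,0,0],[0,0,0],[0,0,0],[0,0,0],[0,0,0]],"claw":[0,0,0,0,0,0,0,0,0,0]}'; python3 tip.py
python3 - <<'E'
from h import *
p,_=vision.read_camera("scene");a=cv2.resize(p[190:270,290:390,::-1],(700,560),interpolation=cv2.INTER_CUBIC)
cv2.imwrite("pics/c6.png",cv2.convertScaleAbs(a,alpha=1.6))
E
```

```text
t: 18.65
position: [0.3758, 0.295, -0.0145]
ee_rot: [-0.675, -3.068, 0.0]
force: [0.1, -0.6, 0.3]
finger_gap: 0.006
t 18.65 fence xy [-21.3 -88.6] z -14.5 yaw err deg 0.08 tilt [-0.  0.] F xf,yf 0.3 -0.51 gap 0.006
tcp_to_grasp 0.0187
finger pixels 201 lowest z [ 9.4 11.7 12.  12.6 12.6 13.5] x [-34.8 -17.6] y [-99.6 -57.4]
```

View pics/c6.png

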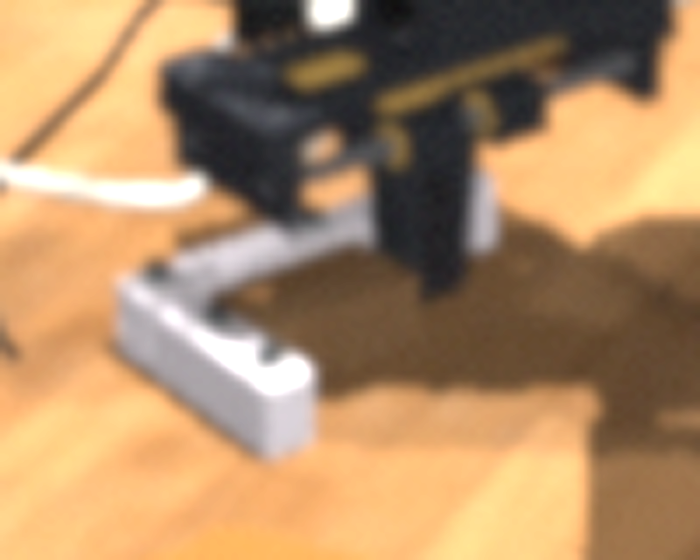

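The block now sits close to the stop, with its top near (300,270) and the finger behind its end at (400,230). I keep creeping until there is force.

```bash
python3 -m jog '{"offset":[[0,0.5,0],[0,0.5,0],[0,0.5,0],[0,0.5,0],[0,0.5,0],[0,0.5,0],[0,0,0],[0,0,0],[0,0,0],[0,0,0]],"angular":[[0,0,0],[0,0,0],[0,0,0],[0,0,0],[0,0,0],[0,0,0],[0,0,0],[0,0,0],[0,0,0],[0,0,0]],"claw":[0,0,0,0,0,0,0,0,0,0]}'; python3 h.py
```

```text
t: 19.58
position: [0.3754, 0.2955, -0.0146]
ee_rot: [-0.673, -3.065, 0.009]
force: [-7.1, -18.6, 12.6]
finger_gap: 0.006
t 19.58 fence xy [-21.9 -88.3] z -14.6 yaw err deg 0.12 tilt [-0.0048 -0.0045] F xf,yf 1.43 -19.87 gap 0.006
```

Stop contact at 20 N. Back off, and reseat the long side with the two fingers.

```bash
python3 -m jog '{"offset":[[0,-4,0],[0,-8,0],[0,0,-14],[0,0,-18],[0,0,-18],[10,8,0],[12,13,0],[12,13,0],[12,13,0],[8,10,0]],"angular":[[0,0,0],[0,0,0],[0,0,0],[0,0,0],[0,0,0],[0,0,0],[0,0,0],[0,0,0],[0,0,0],[0,0,0]],"claw":[0,0,0,0,0,20,20,20,20,20]}'; python3 h.py
python3 -m jog '{"offset":[[0,0,6],[0,0,8],[0,0,8],[0,0,8],[0,0,8],[0,0,6],[0,0,4],[0,0,2],[0,0,0],[0,0,0]],"angular":[[0,0,0],[0,0,0],[0,0,0],[0,0,0],[0,0,0],[0,0,0],[0,0,0],[0,0,0],[0,0,0],[0,0,0]],"claw":[20,20,20,20,20,20,20,20,20,20]}'; python3 tip.py
```

```text
t: 20.42
position: [0.3464, 0.3621, 0.0355]
ee_rot: [0.674, 3.068, 0.001]
force: [-0.1, -0.3, -0.5]
finger_gap: 0.198
t 20.42 fence xy [-76.2 -40.1] z 35.5 yaw err deg 0.11 tilt [0.0003 0.0006] F xf,yf 0.04 -0.31 gap 0.198
t: 21.25
position: [0.3471, 0.3612, -0.0144]
ee_rot: [0.675, 3.068, 0.0]
force: [-0.7, -0.2, 0.5]
finger_gap: 0.202
t 21.25 fence xy [-75.2 -40.6] z -14.4 yaw err deg 0.08 tilt [0.0002 0.0001] F xf,yf -0.54 -0.51 gap 0.202
tcp_to_grasp 0.0187
finger pixels 331 lowest z [7.4 8.5 8.7 8.8 9.6 9.8] x [-88.8 -69.7] y [-60.1  -0.9]
```

```bash
python3 -m jog '{"offset":[[-3,0,0],[-4,0,0],[-4,0,0],[-4,0,0],[-3,0,0],[-2,0,0],[-2,0,0],[-1,0,0],[0,0,0],[0,0,0]],"angular":[[0,0,0],[0,0,0],[0,0,0],[0,0,0],[0,0,0],[0,0,0],[0,0,0],[0,0,0],[0,0,0],[0,0,0]],"claw":[20,20,20,20,20,20,20,20,20,20]}'; python3 h.py
python3 -m jog '{"offset":[[-0.5,0,0],[-0.5,0,0],[-0.5,0,0],[-0.5,0,0],[-0.5,0,0],[-0.5,0,0],[0,0,0],[0,0,0],[0,0,0],[0,0,0]],"angular":[[0,0,0],[0,0,0],[0,0,0],[0,0,0],[0,0,0],[0,0,0],[0,0,0],[0,0,0],[0,0,0],[0,0,0]],"claw":[20,20,20,20,20,20,20,20,20,20]}'; python3 h.py
```

```text
t: 22.13
position: [0.3678, 0.3515, -0.0145]
ee_rot: [-0.674, -3.068, 0.0]
force: [-1.2, 0.3, -0.2]
finger_gap: 0.196
t 22.13 fence xy [-52.4 -40.7] z -14.5 yaw err deg 0.08 tilt [-0.0001 -0.    ] F xf,yf -1.25 -0.2 gap 0.196
t: 22.97
position: [0.37, 0.3505, -0.0145]
ee_rot: [-0.675, -3.067, 0.0]
force: [-4.5, 3.4, 1.2]
finger_gap: 0.201
t 22.97 fence xy [-49.9 -40.7] z -14.5 yaw err deg 0.07 tilt [-0.0009  0.0002] F xf,yf -5.5 1.2 gap 0.201
```

```bash
python3 -m jog '{"offset":[[-0.5,0,0],[-0.5,0,0],[0,0,0],[0,0,0],[4,0,0],[8,0,0],[6,0,0],[0,0,-12],[0,0,-18],[0,0,-20]],"angular":[[0,0,0],[0,0,0],[0,0,0],[0,0,0],[0,0,0],[0,0,0],[0,0,0],[0,0,0],[0,0,0],[0,0,0]],"claw":[20,20,20,20,20,20,20,20,20,20]}'
python3 -m jog '{"offset":[[6,-5,-20],[15,5,-25],[20,10,-25],[20,10,-25],[20,10,-20],[20,10,0],[20,10,0],[20,10,0],[15,10,0],[10,5,0]],"angular":[[0,0,0],[0,0,0],[0,0,0],[0,0,0],[0,0,0],[0,0,0],[0,0,0],[0,0,0],[0,0,0],[0,0,0]],"claw":[20,20,20,20,20,20,20,20,20,20]}'; python3 h.py
python3 - <<'E'
from h import *
ims=[]
for n,(a,b,c,d) in (("top",(250,190,330,246)),("scene",(300,205,380,261))):
    p,_=vision.read_camera(n)
    ims.append(cv2.resize(p[b:d,a:c,::-1],(400,280),interpolation=cv2.INTER_CUBIC))
    for nm,z in(("sand_block",.027),("corner_fence",.03)):
        for o in vision.silhouettes(n,nm):
            m=o['pixels'].astype(bool)
            if o['p']>.3 and n=="top": r=rect(n,m,z)[0];print(nm,round(o['p'],2),m.sum(),np.round(r[0],1),f(r[0]).round(1),np.round(r[1],1),round(r[2],2))
cv2.imwrite("pics/c7.png",np.hstack(ims))
E
```

```text
t: 23.8
position: [0.3543, 0.3573, 0.0356]
ee_rot: [-0.674, -3.068, 0.002]
force: [-0.5, 0.1, 0.9]
finger_gap: 0.201
t: 24.63
position: [0.2345, 0.4963, 0.1504]
ee_rot: [0.672, 3.069, 0.0]
force: [-0.6, -0.4, -0.0]
finger_gap: 0.2
t 24.63 fence xy [-234.1   34.6] z 150.4 yaw err deg 0.16 tilt [0.0003 0.0002] F xf,yf -0.33 -0.61 gap 0.2
sand_block 0.64 388 [397.9 341.9] [-21.  -36.7] [73.7 42.3] 62.64
sand_block 0.59 377 [229.9 257.2] [-137.8 -184.2] [39.4 71.7] 46.12
corner_fence 0.57 717 [382.2 324. ] [-27.7 -59.6] [165.9  97.4] 65.88
```

View pics/c7.png

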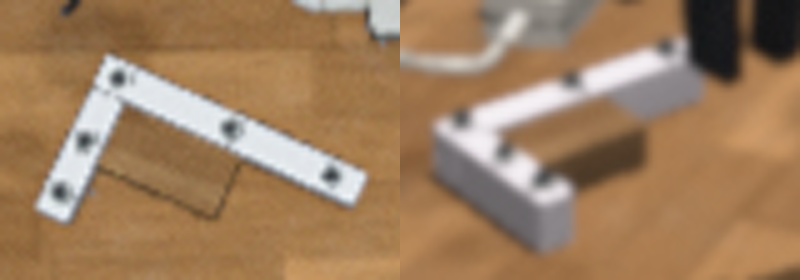

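Top crop: the block fills the corner, long side on the rail, end at the stop (100,165). The second scene push may have left a hair of play at the stop, and there is time, so I do one gentle end push as a check.

```bash
python3 -m jog '{"offset":[[-15,-10,0],[-24,-16,0],[-24,-16,0],[-24,-16,5],[-24,-16,10],[-24,-16,15],[-24,-16,15],[-24,-16,15],[-20,-10,10],[-10,-6,10]],"angular":[[0,0,0],[0,0,0],[0,0,0],[0,0,0],[0,0,0],[0,0,0],[0,0,0],[0,0,0],[0,0,0],[0,0,0]],"claw":[0,0,0,0,0,0,0,0,0,0]}'; python3 h.py
```

```text
t: 25.77
position: [0.3728, 0.2779, 0.0701]
ee_rot: [0.679, 3.067, -0.0]
force: [0.7, 0.3, 0.2]
finger_gap: 0.007
t 25.77 fence xy [ -16.8 -105.3] z 70.1 yaw err deg -0.1 tilt [ 0.0003 -0.0003] F xf,yf 0.51 0.55 gap 0.007
```

```bash
python3 -m jog '{"offset":[[4,0,8],[0,0,12],[0,0,14],[0,0,14],[0,0,12],[0,0,10],[0,0,7],[0,0,5],[0,0,2],[0,0,0]],"angular":[[0,0,0],[0,0,0],[0,0,0],[0,0,0],[0,0,0],[0,0,0],[0,0,0],[0,0,0],[0,0,0],[0,0,0]],"claw":[0,0,0,0,0,0,0,0,0,0]}'; python3 h.py
```

```text
t: 26.6
position: [0.3677, 0.2822, -0.0136]
ee_rot: [-0.675, -3.068, 0.0]
force: [0.2, 0.1, 0.1]
finger_gap: 0.008
t 26.60 fence xy [ -23.3 -103.6] z -13.6 yaw err deg 0.08 tilt [-0.0001 -0.0001] F xf,yf 0.2 0.15 gap 0.008
```

```bash
python3 -m jog '{"offset":[[0,2,0],[0,2,0],[0,2,0],[0,2,0],[0,2,0],[0,1.5,0],[0,1,0],[0,0.5,0],[0,0,0],[0,0,0]],"angular":[[0,0,0],[0,0,0],[0,0,0],[0,0,0],[0,0,0],[0,0,0],[0,0,0],[0,0,0],[0,0,0],[0,0,0]],"claw":[0,0,0,0,0,0,0,0,0,0]}'; python3 h.py
python3 -m jog '{"offset":[[0,0.5,0],[0,0.5,0],[0,0.5,0],[0,0.5,0],[0,0.5,0],[0,0.3,0],[0,0,0],[0,0,0],[0,0,0],[0,0,0]],"angular":[[0,0,0],[0,0,0],[0,0,0],[0,0,0],[0,0,0],[0,0,0],[0,0,0],[0,0,0],[0,0,0],[0,0,0]],"claw":[0,0,0,0,0,0,0,0,0,0]}'; python3 h.py
```

```text
t: 27.43
position: [0.3731, 0.2939, -0.0135]
ee_rot: [-0.674, -3.068, 0.0]
force: [0.4, 0.2, -0.5]
finger_gap: 0.01
t 27.43 fence xy [-23.3 -90.7] z -13.5 yaw err deg 0.09 tilt [-0.0001 -0.0001] F xf,yf 0.31 0.36 gap 0.01
t: 28.27
position: [0.374, 0.2962, -0.0135]
ee_rot: [-0.674, -3.068, 0.001]
force: [-2.4, -4.7, 3.1]
finger_gap: 0.007
t 28.27 fence xy [-23.5 -88.3] z -13.5 yaw err deg 0.09 tilt [-0.0009 -0.0007] F xf,yf -0.24 -5.26 gap 0.007
```

Contact at the same place as before (-88.3): the block is still against the stop. Withdraw and take a last look.

```bash
python3 -m jog '{"offset":[[0,-3,0],[0,-8,0],[0,-5,-10],[0,0,-18],[0,0,-20],[0,0,-20],[15,5,-20],[22,12,-20],[24,14,-10],[24,14,0]],"angular":[[0,0,0],[0,0,0],[0,0,0],[0,0,0],[0,0,0],[0,0,0],[0,0,0],[0,0,0],[0,0,0],[0,0,0]],"claw":[0,0,0,0,0,0,0,0,0,0]}'
python3 -m jog '{"offset":[[24,14,0],[24,14,0],[24,14,0],[24,14,0],[20,14,0],[12,10,0],[0,0,0],[0,0,0],[0,0,0],[0,0,0]],"angular":[[0,0,0],[0,0,0],[0,0,0],[0,0,0],[0,0,0],[0,0,0],[0,0,0],[0,0,0],[0,0,0],[0,0,0]],"claw":[0,0,0,0,0,0,0,0,0,0]}'; python3 h.py
python3 - <<'E'
from h import *
ims=[]
for n,(a,b,c,d) in (("top",(250,190,330,246)),("scene",(300,205,380,261))):
    p,_=vision.read_camera(n);o=np.load(n+'1.npy')
    ims.append(cv2.resize(p[b:d,a:c,::-1],(400,280),interpolation=cv2.INTER_CUBIC))
for o in vision.silhouettes("top","sand_block"):
    r=rect("top",o['pixels'].astype(bool),.027)[0];print(round(o['p'],2),f(r[0]).round(1),np.round(r[1],1),round(r[2],2))
cv2.imwrite("pics/c8.png",np.hstack(ims))
E
```

```text
t: 29.1
position: [0.3096, 0.3596, 0.1068]
ee_rot: [0.675, 3.065, 0.006]
force: [0.7, 0.8, -0.2]
finger_gap: 0.003
t: 29.93
position: [0.2273, 0.4839, 0.1045]
ee_rot: [-0.676, -3.068, 0.0]
force: [-0.8, -0.4, -0.2]
finger_gap: 0.002
t 29.93 fence xy [-235.5   20.4] z 104.5 yaw err deg 0.02 tilt [-0.     -0.0001] F xf,yf -0.55 -0.69 gap 0.002
0.62 [-22.2 -37.6] [74.2 40.4] 68.56
```

View pics/c8.png

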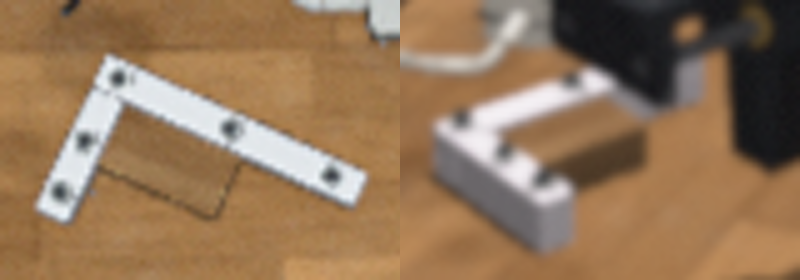

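Both views show the block flush in the corner, unchanged by the check, and the hand is clear above.

```bash
python3 -c "
from bench import robot;print(robot.finish_job())"
```

```text
the job is handed in; nothing more can be done
None
```

The brown sanding block is in the inner corner of the fence, with its long side against the long rail and one end against the short stop. I handed the job in at about 30 s with the hand raised clear. I pushed it to the rail with the sides of the two parted fingers, then along the rail to the stop with the back of the shut fingers. I then reseated it against the rail and finished with a light push on its end.

**First pass missed:** the fingers went over the block without touching it. The TCP height reading was about 22 mm lower than the fingertips measured in the depth image. I corrected for this from the camera and did it again.

**Last checks:**
- **Rail:** in the reseating push the block met the rail at 5.5 N, and I pressed 1 mm further.
- **Stop:** the final end push met resistance at the same place as the first (y -88.3 mm, 5 N), so the end was still against the stop.
- **Pictures:** the last crops from both cameras show no visible gap.

**What disagreed:** the last top-view silhouette gave an angle of 68.6°, against 62.6° one picture earlier and about 65° for the fence. It also put the block's centre about 2–3 mm from nominal. I put that down to noise in the mask, because the crops from those two looks appear the same.

I did not check the bystanders by measurement. The arm felt no unexpected contact, and the orange look-alike nearest the fence measured within about 2 mm of where it started after the main pushes.

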